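# Load the board tray into the bench dryer and shut it

### The job

Take the tray with the circuit board on it by its upright grip, slide it into the open mouth of the small grey bench dryer and push it fully home against the rear stop, with the board still lying flat in the tray. Then press the dryer's shutter all the way down so that it closes the mouth behind the tray, let go, and leave the jar, the bottle and the transformer where they stand.

Things in the scene. Friction and masses are not known exactly. Their poses are not given: they have to be found in the camera images.
- tray_grip (a point): Point to grasp the loose tray: inside its black upright grip block (36 mm along x, 16 mm across y, 0 to 48 mm above the tray's underside), in its middle and 30 mm above the underside. Axes are the tray's: +x from the grip to the pan, which goes in first; z up. Pinch the block across y. The tray starts flat on the bench and weighs 0.11 to 0.2 kg.
- tray_plate (a point): Middle of the underside of the tray's pan, 121 mm ahead (+x) of and 30 mm below tray_grip, same axes. The pan is flat metal, 80 mm (x) by 110 mm (y), 3 mm thick, with a rim up to 9 mm above the underside; a stem 10 mm wide, 2 to 10 mm above the underside, joins it to the grip block.
- board_mid (a point): Centre, half-way up, of the loose circuit board that lies in the tray's pan: 64 x 93 mm, 19 mm high, some 5 mm of play inside the rim, about 0.045 kg.
- dryer_mouth (a point): Small grey bench dryer, fixed: middle of its mouth, at the front face and at chamber floor level, 15 mm above the bench. +x into the chamber, z up. The mouth is 116 mm wide (the pan has 3 mm spare each side) and 41 mm high. Roof 76 mm above the bench. A control box with a knob adjoins on the +y side, to y = 115 mm; the other side ends at y = -66 mm.
- dryer_apron (a point): Middle of the front edge of the flat apron, 28 mm in front of the face, level with the chamber floor, same axes as dryer_mouth; a short ramp slopes down to 42 mm in front of the face. On the apron stand two upright guides 18 mm high that open out from about 116 mm apart at the face to about 140 mm apart at the front.
- dryer_stop (a point): Middle of the rear stop's face at floor level, 96 mm behind the front face, same axes as dryer_mouth. The tray is home when the pan's far edge (40 mm ahead of tray_plate) meets it: tray_plate is then 56 mm behind the face at floor level, and the grip stays outside, tray_grip 65 mm in front of the face and 45 mm above the bench.
- shutter (a joint): Dryer's shutter, a steel plate sliding straight up and down 4 to 10 mm behind the front face: 0 = fully down (closed), 0.042 m = fully up. Starts up (0.039 to 0.042), stays where it is left; pushing it down takes 2 to 3 N. A notch 26 mm wide in its lower edge straddles the tray's stem; it comes down only if the whole pan is in past it.
- shutter_bar (a point): Middle of the flat top of the black bar along the shutter's upper edge, the place to press: 20 mm deep (x) by 80 mm wide (y), centred 7 mm behind the dryer's face. It is 96 mm above the bench with the shutter down, up to 138 mm with it up.
- jar_mid (a point): Bystander, loose: closed milky-white jar, 61 mm in diameter, 54 mm high; its centre half-way up.
- bottle_mid (a point): Bystander, loose: white bottle with a red cap and thin spout, 40 mm in diameter, 115 mm high; a point on its axis 45 mm above the bench.
- transformer_mid (a point): Bystander, loose: green and black transformer, 53 x 78 x 68 mm; its centre half-way up.
Things that resemble listed ones, but are neither listed nor needed, are in the scene too. Of the things that look like the part that bears board_mid, take the one that is farthest to the robot's left at the start.

How it is judged:
By the outcome, as a careful person would: the job done as asked, in the order asked, and still so for the second after the job is handed in, with the robot touching nothing.
It also fails if it takes over 51 s, if anything falls off the work surface, if the arm or the gripper's body presses on something with over 40 N, if the wrist force passes 120 N, or if a joint passes its speed limit or range.

### The arm

A 7-joint arm with a two-finger parallel gripper is mounted at the origin on a cart in front of the work surface, level with it; the furniture and walls round the work are solid. World frame = base frame: x ahead of the robot, y to its left, z up, the work surface at z = 0. Lengths are in m, angles in degrees, forces in N, time in s.
With the tool pointing down it reaches from about 0.375 to 0.925 m from the base axis. Payload 3.1 kg.
Tool frame: the origin (TCP) lies on the centre line of the jaws, within the pads' length; the fingertips stand 25 mm ahead of it and the grasp point (between the pads) lies 6 mm ahead of it (env.tips_ahead is the distance from the TCP to the fingertips, in m); z points along the fingers, y is the line along which they close (so a half turn about z gives the same grasp; the last joint's range is limited). The gripper opens to 85 mm and grips with 20 to 120 N. Pads are 22 mm wide; open, the fingers measure 114 mm over their backs; the gripper's body (76 mm by 85 mm) begins 54 mm behind the grasp point. The pads swing forward as they close: fully open they stand 13 mm farther back than shut.
Start: joints at [69.053, 21.939, 2.515, 91.553, -1.026, 66.532, -2.859], TCP at [0.172, -0.627, 0.256] pointing down, gripper open.
Joint ranges: [-149.38, 149.38], [-23.57, 123.04], [-84.95, 90], [0, 143.3], [-89.99, 269.99], [3.08, 112.72], [-163.45, 163.45]. Speed limits (degrees/s): [159.86, 159.86, 180, 180, 180, 180, 180].

### API

Orientations are given as [roll, pitch, yaw] about the fixed x, y, z axes, in that order (R = Rz(yaw) Ry(pitch) Rx(roll)).
In Python, from rig import env gives the robot as it stands.
- The arm moves only by the shell command python3 -m inch 'ROWS' [FORCE]. ROWS is text: rows parted by semicolons, each of 7 numbers parted by spaces: the turn, a rotation vector about the tool's x, y, z in degrees, then the shift along the tool's x, y, z in m, then the finger opening in m, from 0 to 0.0854. A call has exactly 10 rows; each row shifts and turns the commanded pose from where the row before left it, along the tool's axes as they then stand; what a row does not reach is not made up. A row lasts 1/10 s, in which the tool goes at most 50 mm and 8.59 degrees, less where a joint would pass 70% of its speed; a pose out of reach is approached as far as the arm can. A call with a gripper value outside its range is refused whole. The fingers move at their own pace and stop on an object; FORCE is the grip in N (left out, the last holds). Time passes only in rows, so rows that do not move let the fingers close, or fill a call up. It gives the time, the measured TCP pose, the force, the opening and the grip force at its end, in the units of the state.
- env.state(): the state, without advancing time (a new reading comes with each control period).
- env.camera(name): name is "side" or "top"; returns a dict with "img" (480x640x3 uint8, blue, green, red), "fx", "fy", "cx", "cy" (pixels), "dist" ([k1, k2, p1, p2, k3] as OpenCV has them; the pictures are not rectified), "T" (4x4, takes a point from camera to world coordinates). Camera axes: x right, y up, looking along -z (the intrinsics and any distortion apply to the point x, -y, -z); pixel columns grow to the right and rows downward; lengths in m; the calibration is good to about 2 mm. A picture is of the moment at which its call begins. There is no depth.
- env.close_job(): hands the job in; it is judged then, once.
The state is a dict: "t": time; "joint_pos": joint angles; "dq": joint speeds; "joint_efforts": joint torques, N m; "tool_pos": TCP position; "orientation": TCP orientation; "wrist_force": force on the tool from outside, world axes, zero at the start; "wrist_torque": the same for the moment, N m; "finger_gap": finger opening in m; "gripper_force": force on a finger pad.
Only numpy, scipy, OpenCV 4.12 (cv2) and the standard library are available. Lean on these libraries where they do the work, as an engineer would, in place of code of your own. Each camera call takes 0.05 s, during which the arm holds its last target. There are 200 camera calls.

## Working session

There is one attempt and no reset: what is moved stays moved. The work goes in short steps, Python scripts to look and compute and a shell command to move; the robot and the scene stay as the last step left them, time stands still between calls to the robot, and variables do not carry over. Pictures are saved under pics/ and viewed, at most 10 in all, crops included, and the job is handed in when it is done.

```bash
mkdir -p pics; ls
python3 - <<'E'
from rig import env
import cv2,pickle
for n in("top","side"):
    c=env.camera(n); cv2.imwrite(f"pics/{n}0.png",c["img"]); pickle.dump(c,open(f"{n}0.pkl","wb"))
    print(n,c["fx"],c["fy"],c["cx"],c["cy"],c["dist"],c["T"].round(3).tolist() if hasattr(c["T"],"round") else c["T"])
s=env.state(); print(s, env.tips_ahead)
E
```

```text
pics
top 511.5640976019531 511.5640976019531 321.93658109121094 242.8924348959737 [-0.09739705  0.          0.          0.          0.        ] [[-0.006, 0.992, -0.127, 0.419], [-1.0, -0.005, 0.003, 0.203], [0.002, 0.127, 0.992, 1.189], [0.0, 0.0, 0.0, 1.0]]
side 600.9366454024511 600.9366454024511 320.6031333511275 229.14836867556377 [0.01799762 0.         0.         0.         0.        ] [[-0.841, 0.347, -0.415, 0.03], [-0.541, -0.525, 0.657, 1.03], [0.01, 0.777, 0.629, 0.905], [0.0, 0.0, 0.0, 1.0]]
{'t': 0.1, 'joint_pos': array([69.05302121, 21.98680908,  2.51285844, 91.64133484, -1.02704577,
       66.53263463, -2.85818801]), 'dq': array([ 0.02986483, -0.04032351,  0.01420474, -0.29551014,  0.12125622,
        0.03597325,  0.05275779]), 'joint_efforts': array([ 2.65252704e-03, -4.34731150e+01,  1.02919880e+00, -2.50454557e+01,
        1.08295420e-02,  5.41286150e-03,  2.94989138e-05]), 'tool_pos': array([ 0.17177354, -0.62605161,  0.25500808]), 'orientation': array([-1.79861869e+02,  6.33531504e-03,  1.53471849e+01]), 'wrist_force': array([-0.40328088,  0.03859886,  0.49899869]), 'wrist_torque': array([ 0.00098549, -0.03437507, -0.00120863]), 'gripper_force': 0.0, 'finger_gap': 0.08545917786751696} 0.025
```

View pics/top0.png

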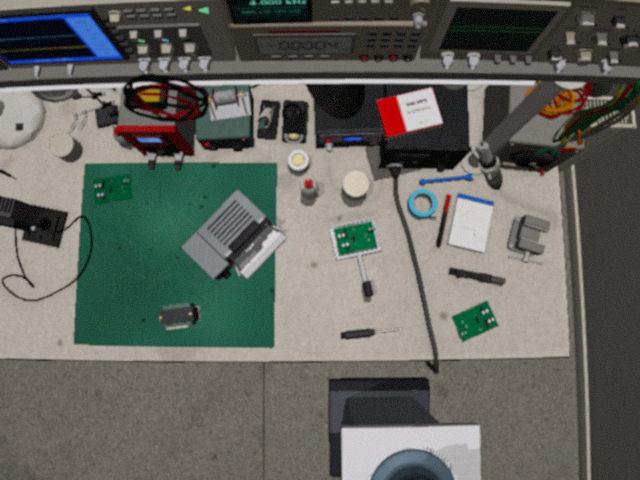

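View pics/side0.png

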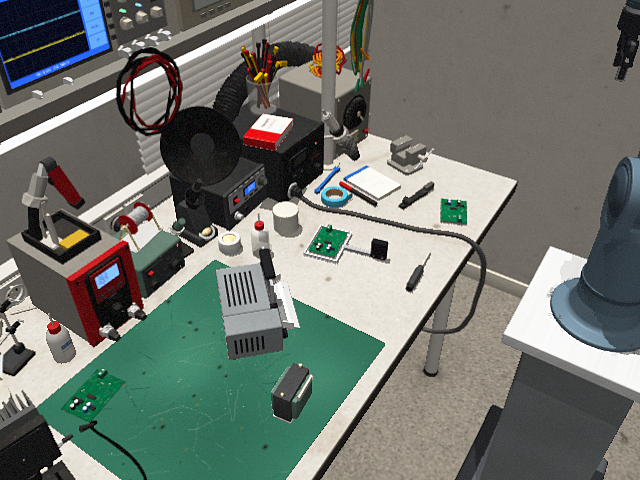

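The top view shows one tray, with its pan at (356,240) and grip at (367,288). The dryer is at (240,235) with its mouth towards the lower right. Lookalikes for the board in the tray are the bare boards at (113,188) and (475,321), neither of which has a tray or grip. I'll check them in one close crop.

Run:
```python
import cv2,numpy as np
t=cv2.imread("pics/top0.png");s=cv2.imread("pics/side0.png")
def c(i,x,y,w,h,W,H): return cv2.resize(i[y:y+h,x:x+w],(W,H),interpolation=cv2.INTER_CUBIC)
a=np.hstack([c(s,290,210,110,82,400,300),c(s,205,240,110,120,275,300)])
b=np.hstack([c(t,320,210,75,100,225,300),c(s,50,355,90,72,225,300),c(s,430,190,60,45,225,300)])
cv2.imwrite("pics/crop1.png",np.vstack([a,b]))
```

```text
(no output)
```

View pics/crop1.png

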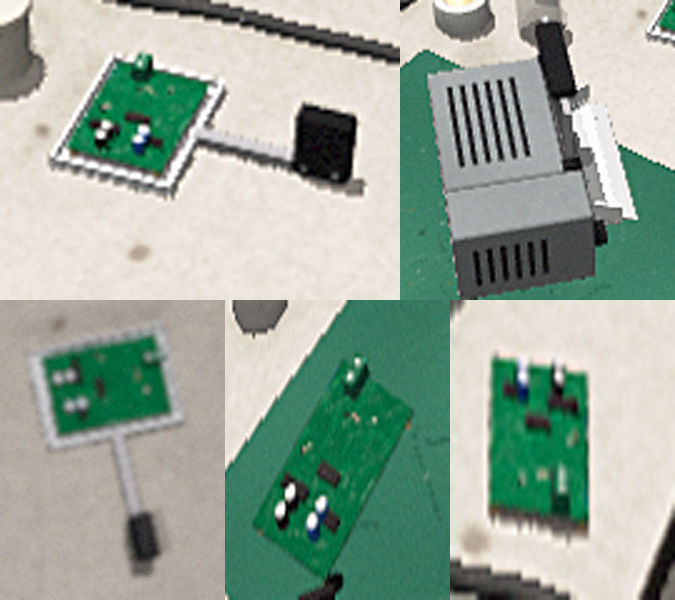

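There is only one tray: the crop shows it at top (356,240) with the grip at (367,288), holding a board. The other two boards lie bare on the mat and the bench. The task's tray-with-board is therefore unique, and I choose it. Next I locate the dryer and tray precisely.

```bash
cat > h.py <<'E'
import numpy as np,cv2,pickle
from scipy.optimize import least_squares
def proj(c,P):
    T=np.array(c["T"]);p=(np.asarray(P,float).reshape(-1,3)-T[:3,3])@T[:3,:3]
    K=np.array([[c["fx"],0,c["cx"]],[0,c["fy"],c["cy"]],[0,0,1]])
    return cv2.projectPoints(p*[1,-1,-1],np.zeros(3),np.zeros(3),K,np.array(c["dist"]))[0].reshape(-1,2)
def place(q,L):
    a=np.radians(q[2]);L=np.asarray(L,float).reshape(-1,3);z=q[3] if len(q)>3 else 0
    return np.c_[q[0]+np.cos(a)*L[:,0]-np.sin(a)*L[:,1],q[1]+np.sin(a)*L[:,0]+np.cos(a)*L[:,1],L[:,2]+z]
def fit(cams,obs,q0):  # obs: (camname,[local],[pix])
    f=lambda q:np.concatenate([(proj(cams[n],place(q,l))-p).ravel() for n,l,p in obs])
    r=least_squares(f,q0,loss="soft_l1");return r.x,r.fun.reshape(-1,2)
def load(i): return {n:pickle.load(open(f"{n}{i}.pkl","rb")) for n in("top","side")}
E
python3 - <<'E'
from h import *
C=load(0)
def pan(n,x,y,w,h,s,W,H):
    i=cv2.resize(C[n]["img"][y:y+h,x:x+w],None,fx=s,fy=s,interpolation=cv2.INTER_CUBIC)
    for k in range(0,w,10):cv2.line(i,(k*s,0),(k*s,12 if (x+k)%50==0 else 5),(0,255,255),1)
    for k in range(0,h,10):cv2.line(i,(0,k*s),(12 if (y+k)%50==0 else 5,k*s),(0,255,255),1)
    o=np.zeros((H,W,3),np.uint8);o[:i.shape[0],:i.shape[1]]=i[:H,:W];return o
cv2.imwrite("pics/d.png",np.hstack([pan("top",180,180,100,100,4,400,520),pan("side",210,240,100,130,4,400,520)]))
# tray blobs
for n,(x0,y0,x1,y1) in dict(top=(325,212,390,305),side=(295,215,395,275)).items():
    im=C[n]["img"][y0:y1,x0:x1].astype(int);b,g,r=im[...,0],im[...,1],im[...,2]
    for nm,m in(("green",(g-r>25)&(g-b>10)),("dark",im.max(2)<60)):
        k,lab,st,ce=cv2.connectedComponentsWithStats(m.astype(np.uint8))
        j=1+st[1:,4].argmax();print(n,nm,ce[j]+[x0,y0],st[j],cv2.minAreaRect(np.argwhere(lab==j)[:,::-1].astype(np.float32)+[x0,y0]) if 0 else cv2.boxPoints(cv2.minAreaRect((np.argwhere(lab==j)[:,::-1]+[x0,y0]).astype(np.float32))).round(1).tolist())
E
```

```text
top green [356.20766773 237.61554846] [  9  10  43  33 939] [[333.6000061035156, 228.10000610351562], [371.70001220703125, 220.5], [377.0, 247.0], [338.8999938964844, 254.60000610351562]]
top dark [367.08910891 289.07920792] [ 38  70   9  15 101] [[361.79998779296875, 283.29998779296875], [368.8999938964844, 281.5], [372.29998779296875, 295.20001220703125], [365.20001220703125, 296.8999938964844]]
side green [328.04622496 240.58551618] [ 13  10  40  32 649] [[307.6000061035156, 249.1999969482422], [323.79998779296875, 220.10000610351562], [347.1000061035156, 233.0], [330.8999938964844, 262.20001220703125]]
side dark [378.88474576 248.93898305] [ 75  24  18  21 295] [[369.5, 257.3999938964844], [372.3999938964844, 238.3000030517578], [388.5, 240.8000030517578], [385.6000061035156, 259.8999938964844]]
```

View pics/d.png

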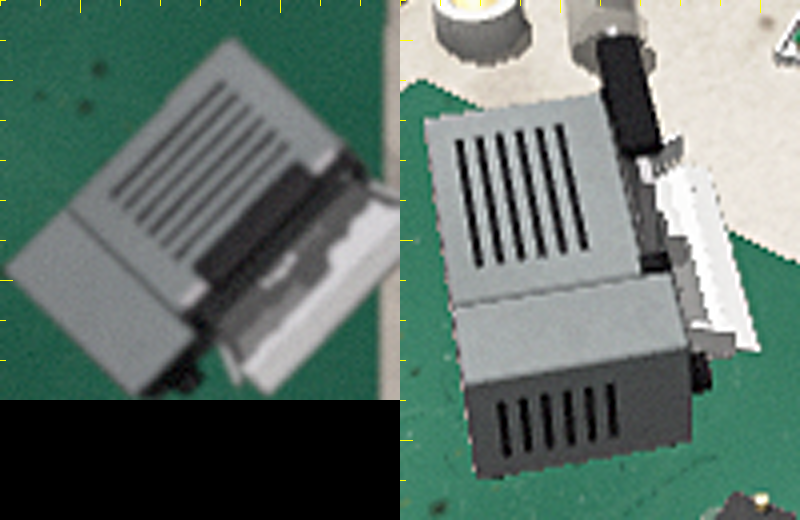

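The picture shows the dryer roof in the top view with corners near (237,190), (181,247), (229,264) and (267,219). The shutter bar is up, at side view (260–275, 249–278). The apron's ramp foot runs from (288,282) to (299,327) in the side view. I fit the poses from these.

Run:
```python
from h import *
C=load(0)
S=[((0,115,76),(281.8,327.5)),(("D",115,76),(226.8,336.3)),(("D",-66,76),(216.2,270)),((0,115,0),(282.5,350)),(("D",115,0),(229.5,359.5)),((-42,"w",0),(299.5,327.5)),((-42,"-w",0),(288,282.5)),((-3,-40,"h"),(269.5,248.8)),((17,-40,"h"),(260,249.5)),((-3,40,"h"),(275,276.5))]
T=[(("D",-66,76),(237.5,189.5)),(("D",115,76),(181.3,247.5)),((0,115,76),(228.8,263.8)),((0,-66,76),(267.5,218.8)),((-42,"w",0),(247,278.3)),((17,-40,"h"),(256,221)),((17,40,"h"),(229,249))]
def f(q):
    v=dict(D=q[3],w=q[4],h=q[5]);v["-w"]=-q[4];r=[]
    for n,o in(("side",S),("top",T)):
        L=[[(v[e] if isinstance(e,str) else e/1000) for e in l] for l,_ in o]
        r.append(proj(C[n],place(q[:3],L))-[p for _,p in o])
    return np.vstack(r).ravel()
r=least_squares(f,[.5,.3,45,.13,.07,.137],loss="soft_l1");print("dryer",r.x.round(4));print(f(r.x).reshape(-1,2).round(1).tolist())
# tray: frame at grip, z underside; board centre near pan centre; grip block centroid and stem/pan corners
g=lambda q:q
def ft(q):
    q=np.r_[q,0]
    r=[]
    blk=np.array([[x,y,z] for x in(-.018,.018) for y in(-.008,.008) for z in(0,.048)])
    for n,gc,bc in(("top",(367.1,289.1),(356.2,237.6)),("side",(378.9,248.9),(328.0,240.6))):
        pts=proj(C[n],place(q,blk)).astype(np.float32);M=cv2.moments(cv2.convexHull(pts))
        r.append([M["m10"]/M["m00"]-gc[0],M["m01"]/M["m00"]-gc[1]])
        r.append((proj(C[n],place(q,[.121,0,.004]))-bc)[0]*.5)
    # side-view pan corners (rim/bottom)
    r+=list((proj(C["side"],place(q,[[.161,.055,.0],[.081,.055,.0],[.081,-.055,.009],[.161,-.055,.009]]))-[[303.8,253.5],[337.3,262.8],[352.4,233.4],[321.6,224.3]])*.7)
    return np.vstack(r).ravel()
b=least_squares(ft,[.4,.1,0],loss="soft_l1");print("tray",b.x.round(4),ft(b.x).reshape(-1,2).round(1).tolist())
for n,c,z in(("jar",(355,185),.054),("bottle",(309,188),.1)):
    s=least_squares(lambda q:(proj(C["top"],[[q[0],q[1],z]])[0]-c),[.5,.1]).x;print(n,s.round(3))
s=least_squares(lambda q:(proj(C["top"],[[q[0],q[1],.068]])[0]-(180,316)),[.5,.1]).x;print("trafo",s.round(3))
```

```text
dryer [ 0.5669  0.3568 46.1294  0.1026  0.0669  0.1279]
[[0.9, -2.7], [-0.3, -1.9], [0.2, -2.3], [1.3, 1.8], [0.5, 1.9], [0.7, 1.9], [-0.6, 0.9], [-0.5, 0.2], [-1.1, 0.9], [1.1, -0.2], [1.2, -1.2], [-0.0, -0.9], [-15.0, 15.0], [4.0, 0.7], [0.8, -0.1], [-1.2, -2.4], [-0.9, -3.1]]
tray [0.4614 0.1117 0.0921] [[-6.0, 0.2], [1.7, 0.1], [-2.2, 3.9], [1.2, -0.0], [-0.6, -3.5], [-3.4, -1.0], [3.3, -0.7], [4.7, -2.4]]
jar [0.697 0.124]
bottle [0.679 0.228]
trafo [0.403 0.512]
```

```bash
cat > fit.py <<'E'
from h import *
C=load(0)
S=[((0,115,"b"),(281.8,327.5)),(("D",115,"b"),(226.8,336.3)),(("D",-66,76),(216.2,270)),((0,115,0),(282.5,350)),(("D",115,0),(229.5,359.5)),((-42,"w",0),(299.5,327.5)),((-42,"-w",0),(288,282.5)),((-3,-40,"h"),(269.5,248.8)),((17,-40,"h"),(260,249.5)),((-3,40,"h"),(275,276.5))]
T=[(("D",-66,76),(237.5,189.5)),(("D",115,"b"),(181.3,247.5)),((0,115,"b"),(213.8,278.8)),((-42,"w",0),(247,278.3)),((17,-40,"h"),(256,221)),((17,40,"h"),(229,249))]
def f(q):
    v=dict(D=q[3],w=q[4],h=q[5],b=q[6]);v["-w"]=-q[4];r=[]
    for n,o in(("side",S),("top",T)):
        L=[[(v[e] if isinstance(e,str) else e/1000) for e in l] for l,_ in o]
        r.append(proj(C[n],place(q[:3],L))-[p for _,p in o])
    return np.vstack(r).ravel()
r=least_squares(f,[.56,.35,46,.13,.07,.137,.07],loss="soft_l1",x_scale=[.1,.1,10,.1,.1,.1,.1]);print("dryer",r.x.round(4));print(f(r.x).reshape(-1,2).round(1).tolist())
blk=np.array([[x,y,z] for x in(-.018,.018) for y in(-.008,.008) for z in(0,.048)])
def ft(q):
    r=[]
    for n,gc,bc in(("top",(367.1,289.1),(356.2,237.6)),("side",(378.9,248.9),(328.0,240.6))):
        pts=proj(C[n],place(q,blk)).astype(np.float32);M=cv2.moments(cv2.convexHull(pts))
        r.append([M["m10"]/M["m00"]-gc[0],M["m01"]/M["m00"]-gc[1]])
        r.append((proj(C[n],place(q,[.121,0,.006]))-bc)[0]*.5)
    r+=list((proj(C["side"],place(q,[[.161,.055,.0],[.081,.055,.0],[.081,-.055,.009],[.161,-.055,.009]]))-[[303.8,253.5],[337.3,262.8],[352.4,233.4],[321.6,224.3]])*.7)
    return np.vstack(r).ravel()
b=least_squares(ft,[.46,.1,12],loss="soft_l1",x_scale=[.1,.1,10]);print("tray",b.x.round(4),ft(b.x).reshape(-1,2).round(1).tolist())
E
python3 fit.py
```

```text
dryer [ 0.5664  0.3567 45.6917  0.1028  0.0667  0.1281  0.0699]
[[0.8, -0.3], [-0.5, 0.2], [0.5, -2.5], [1.1, 1.9], [0.1, 1.8], [0.7, 2.0], [-0.1, 1.1], [-0.1, 0.1], [-0.7, 0.9], [1.2, -0.2], [1.6, -1.2], [0.6, -0.9], [0.4, 0.1], [0.6, -0.0], [-1.0, -2.2], [-0.9, -3.0]]
tray [ 0.4627  0.0979 10.8459] [[0.1, -0.4], [-0.2, 0.3], [0.3, 0.3], [0.3, 0.7], [-0.2, 0.4], [-0.7, 0.3], [0.4, -1.4], [-0.1, -0.7]]
```

```bash
python3 -m inch '0 0 0 0.0358 -0.0292 0 0.085; 0 0 0 0.0358 -0.0292 0 0.085; 0 0 0 0.0358 -0.0292 0 0.085; 0 0 0 0.0358 -0.0292 0 0.085; 0 0 0 0.0358 -0.0292 0 0.085; 0 0 0 0.0358 -0.0292 0 0.085; 0 0 0 0.0358 -0.0292 0 0.085; 0 0 0 0.0358 -0.0292 0 0.085; 0 0 0 0.0358 -0.0292 0 0.085; 0 0 0 0.0358 -0.0292 0 0.085' 40
cat > d.py <<'E'
# usage: d.py x y z yaw : tool-axis shift and turn to target
import sys,numpy as np
from rig import env
from scipy.spatial.transform import Rotation as R
s=env.state();t=np.array(list(map(float,sys.argv[1:4])))
A=R.from_euler("xyz",s["orientation"],degrees=True);B=R.from_euler("xyz",[180,0,float(sys.argv[4])],degrees=True)
print("pos",s["tool_pos"].round(4),s["orientation"].round(2),"gap",round(s["finger_gap"],4))
print("shift",A.inv().apply(t-s["tool_pos"]).round(4),"shift after turn",B.inv().apply(t-s["tool_pos"]).round(4),"turn",(A.inv()*B).as_rotvec(degrees=True).round(2))
print("F",s["wrist_force"].round(1),"t",s["t"],"j",s["joint_pos"].round(0))
E
python3 d.py .463 .098 .19 10.85
```

```text
t: 1.1
tool_pos: [0.4403, -0.2487, 0.256]
orientation: [-180.0, 0.0, 15.3]
wrist_force: [0.8, -0.7, -0.2]
finger_gap: 0.0848
gripper_force: 0.0
pos [ 0.4403 -0.2487  0.256 ] [-1.7999e+02  3.0000e-02  1.5330e+01] gap 0.0848
shift [ 0.1136 -0.3284  0.066 ] shift after turn [ 0.0875 -0.3363  0.066 ] turn [-0.01  0.03  4.48]
F [ 0.8 -0.7 -0.2] t 1.1 j [ 39.   7. -15. 110.   2.  63. -52.]
```

```bash
python3 -m inch '0 0 0 0.0142 -0.041 0.0082 0.085; 0 0 0 0.0142 -0.041 0.0082 0.085; 0 0 0 0.0142 -0.041 0.0082 0.085; 0 0 0 0.0142 -0.041 0.0082 0.085; 0 0 0 0.0142 -0.041 0.0082 0.085; 0 0 0 0.0142 -0.041 0.0082 0.085; 0 0 0 0.0142 -0.041 0.0082 0.085; 0 0 0 0.0142 -0.041 0.0082 0.085; 0 0 4.48 0 0 0 0.085; 0 0 0 0 0 0 0.085'
python3 d.py .463 .098 .036 10.85
python3 - <<'E'
from rig import env
from h import *
c=env.camera("side");cv2.imwrite("pics/s1.png",cv2.resize(c["img"][150:300,280:480],None,fx=3,fy=3,interpolation=cv2.INTER_CUBIC))
E
```

```text
t: 2.1
tool_pos: [0.4619, 0.0975, 0.1901]
orientation: [-180.0, 0.1, 11.1]
wrist_force: [0.6, 0.0, 0.1]
finger_gap: 0.0854
gripper_force: 0.0
pos [0.4619 0.0975 0.1901] [-1.7998e+02  8.0000e-02  1.1100e+01] gap 0.0854
shift [ 0.0014 -0.0003  0.1541] shift after turn [ 0.0011 -0.0003  0.1541] turn [-0.02  0.08  0.25]
F [0.6 0.  0.1] t 2.1 j [  14.   10.  -33.  118.    6.   55. -101.]
```

View pics/s1.png

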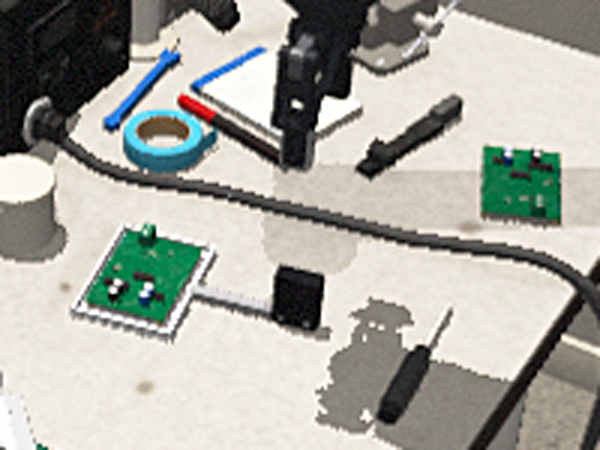

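The view shows the open gripper directly above the black grip at crop (298,297), with the tray undisturbed. I'll descend and close.

```bash
python3 -m inch '0 0 0 0.0012 0 0.025 0.085; 0 0 0 0 0 0.025 0.085; 0 0 0 0 0 0.025 0.085; 0 0 0 0 0 0.025 0.085; 0 0 0 0 0 0.025 0.085; 0 0 0 0 0 0.019 0.085; 0 0 0 0 0 0.01 0.085; 0 0 0 0 0 0 0.06; 0 0 0 0 0 0 0.035; 0 0 0 0 0 0 0.0' 35 && python3 -m inch '0 0 0 0 0 0 0;0 0 0 0 0 0 0;0 0 0 0 0 0 0;0 0 0 0 0 0 0;0 0 0 0 0 0 0;0 0 0 0 0 0 0;0 0 0 0 0 -0.005 0;0 0 0 0 0 -0.015 0;0 0 0 0 0 -0.02 0;0 0 0 0 0 -0.02 0' 60
python3 d.py .5 .2 .1 45.7
```

```text
t: 3.15
tool_pos: [0.4651, 0.096, 0.0378]
orientation: [180.0, -0.1, 10.8]
wrist_force: [0.2, 0.0, -0.3]
finger_gap: 0.0435
gripper_force: 0.0
t: 4.15
tool_pos: [0.4627, 0.0958, 0.0973]
orientation: [-180.0, 0.1, 10.9]
wrist_force: [0.5, 0.9, -3.0]
finger_gap: 0.0149
gripper_force: 58.8
pos [0.4627 0.0958 0.0973] [-1.800e+02  1.300e-01  1.087e+01] gap 0.0149
shift [ 0.0563 -0.0953 -0.0028] shift after turn [ 0.1006 -0.0461 -0.0027] turn [ -0.04   0.13 -34.83]
F [ 0.5  0.9 -3. ] t 4.15 j [  11.   19.  -31.  121.   14.   44. -107.]
```

```bash
python3 -m inch '0 0 0 -0.003 -0.010 0 0;0 0 0 -0.006 -0.02 0 0;0 0 0 -0.006 -0.02 0 0;0 0 0 -0.006 -0.02 0 0;0 0 -3 -0.006 -0.02 0 0;0 0 -6 -0.006 -0.019 0 0;0 0 -7 0 0 0 0;0 0 -7 0 0 0 0;0 0 -7 0 0 0 0;0 0 -4.8 0 0 0 0'
python3 d.py .410 .197 .075 45.7
python3 - <<'E'
from rig import env
from h import *
for n in("top","side"):
    c=env.camera(n);pickle.dump(c,open(f"{n}1.pkl","wb"))
C=load(1)
def p(n,x,y,w,h,s,H):
    i=cv2.resize(C[n]["img"][y:y+h,x:x+w],None,fx=s,fy=s,interpolation=cv2.INTER_CUBIC)
    o=np.zeros((H,i.shape[1],3),np.uint8);o[:i.shape[0]]=i
    for k in range(0,w,10):cv2.line(o,(k*s,0),(k*s,12 if (x+k)%50==0 else 5),(0,255,255),1)
    for k in range(0,h,10):cv2.line(o,(0,k*s),(12 if (y+k)%50==0 else 5,k*s),(0,255,255),1)
    return o
cv2.imwrite("pics/p2.png",np.hstack([p("top",210,200,130,130,3,540),p("side",250,230,130,180,3,540)]))
E
```

```text
t: 5.15
tool_pos: [0.4088, 0.197, 0.0962]
orientation: [-180.0, 0.1, 46.1]
wrist_force: [-0.5, -0.8, -2.6]
finger_gap: 0.0153
gripper_force: 58.9
pos [0.4088 0.197  0.0962] [-1.7996e+02  7.0000e-02  4.6080e+01] gap 0.0153
shift [0.0009 0.0009 0.0212] shift after turn [0.0009 0.0008 0.0212] turn [-0.04  0.07  0.38]
F [-0.5 -0.8 -2.6] t 5.15 j [  6.  19. -41. 123.  18.  44. -90.]
```

View pics/p2.png

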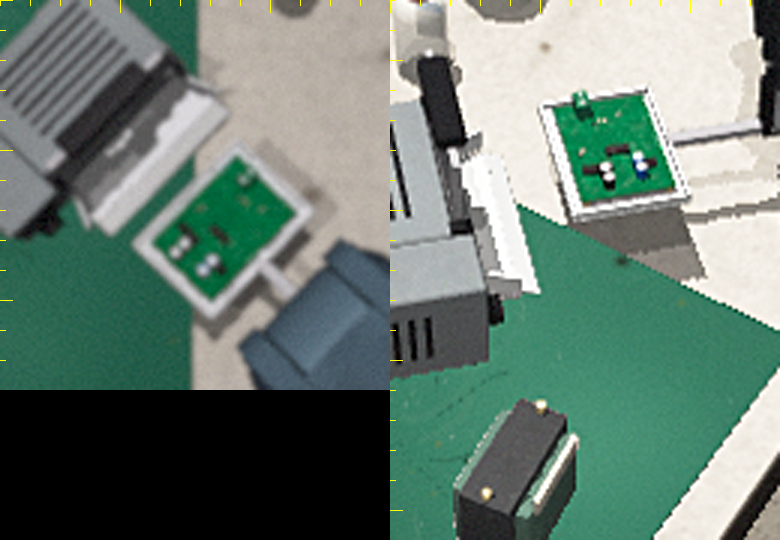

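The board lies flat in the tray, and the tray points at the mouth. Top-view pan corners are (290,249), (256,281), (314,271) and (280,306), with ramp-foot corners at (286,238) and (246,278). I'll compute the relative alignment.

```bash
python3 - <<'E'
from h import *
C=load(1)
ram=[("top",[[-.042,-.0667,0],[-.042,.0667,0]],np.array([[286,237.7],[245.7,277.7]])),("side",[[-.042,-.0667,0],[-.042,.0667,0]],np.array([[286.,281.7],[299.3,327.3]]))]
for o in(ram,ram[:1],ram[1:]):
    q,r=fit(C,o,[.566,.357,45]);print("mouth",q.round(4),r.round(1).tolist())
top=[[.161,-.055,.009],[.161,.055,.009],[.081,-.055,.009],[.081,.055,.009]]
tr=[("top",top,np.array([[290,249],[255.7,280.7],[314.3,270.7],[280,306]])),("side",[top[1],top[0],[.081,.055,.003]],np.array([[300,265],[336.7,260],[350,295]]))]
tr2=[("side",[[.161,.055,.009],[.161,-.055,.009],[.081,.055,.009],[.081,-.055,.009]],np.array([[311.7,300.3],[300,265],[350,293],[336.7,260]]))]
for o in(tr[:1]+tr2,tr[:1],tr2):
    f=lambda z:fit(C,o,[.41,.197,45,z])
    q,r=fit(C,o,[.41,.197,45,.059]);print("tray",q.round(4),r.round(1).tolist())
E
sed -i 's/(281.8,327.5)/(281.8,327.5)/' fit.py
```

```text
mouth [ 0.5681  0.3592 46.172 ] [[0.6, -1.2], [1.1, -0.1], [0.3, 2.2], [-0.3, 2.5]]
mouth [ 0.5672  0.3606 44.947 ] [[0.2, -0.2], [-0.2, 0.2]]
mouth [ 0.5716  0.3541 46.7294] [[0.0, 0.1], [-0.0, -0.1]]
tray [ 0.4063  0.1954 45.4895  0.0542] [[-0.3, -3.7], [-1.1, 0.1], [1.2, -0.3], [0.4, 0.4], [-0.7, 1.3], [-0.1, -0.8], [0.9, 2.4], [0.6, -1.2]]
tray [ 4.06700e-01  2.00500e-01  4.46662e+01 -1.00000e-03] [[-0.2, -1.4], [0.2, 0.3], [-0.2, 1.2], [0.2, -0.3]]
tray [4.3120e-01 1.5680e-01 4.6496e+01 1.3100e-02] [[0.3, 0.0], [0.5, -0.2], [-0.2, 1.0], [-0.6, -0.8]]
```

```bash
python3 -m inch '0 0 0 0 0.0027 0.01 0;0 0 0 0 0 0.013 0;0 0 0 0 0 0.012 0;0 0 0 0 0 0.006 0;0 0 0 0.005 0 0 0;0 0 0 0.01 0 0 0;0 0 0 0.01 0 0 0;0 0 0 0.01 0 0 0;0 0 0 0.01 0 0 0;0 0 0 0.01 0 0 0' 70
python3 d.py .5229 .3112 .055 46;python3 - <<'E'
from rig import env
from h import *
for n in("top","side"):
    c=env.camera(n);pickle.dump(c,open(f"{n}2.pkl","wb"))
C=load(2)
def p(n,x,y,w,h,s,H):
    i=cv2.resize(C[n]["img"][y:y+h,x:x+w],None,fx=s,fy=s,interpolation=cv2.INTER_CUBIC)
    o=np.zeros((H,i.shape[1],3),np.uint8);o[:i.shape[0]]=i;return o
cv2.imwrite("pics/p3.png",np.hstack([p("top",215,200,100,100,4,440),p("side",255,240,90,110,4,440)]))
E
```

```text
t: 6.25
tool_pos: [0.4515, 0.2349, 0.056]
orientation: [180.0, -0.1, 45.7]
wrist_force: [0.3, -0.8, -1.5]
finger_gap: 0.015
gripper_force: 69.4
pos [0.4515 0.2349 0.056 ] [ 1.7999e+02 -6.0000e-02  4.5660e+01] gap 0.015
shift [ 0.1045 -0.0023  0.0011] shift after turn [ 0.1045 -0.0016  0.001 ] turn [ 0.01 -0.06 -0.34]
F [ 0.3 -0.8 -1.5] t 6.25 j [ -1.  28. -36. 117.  24.  42. -96.]
```

View pics/p3.png

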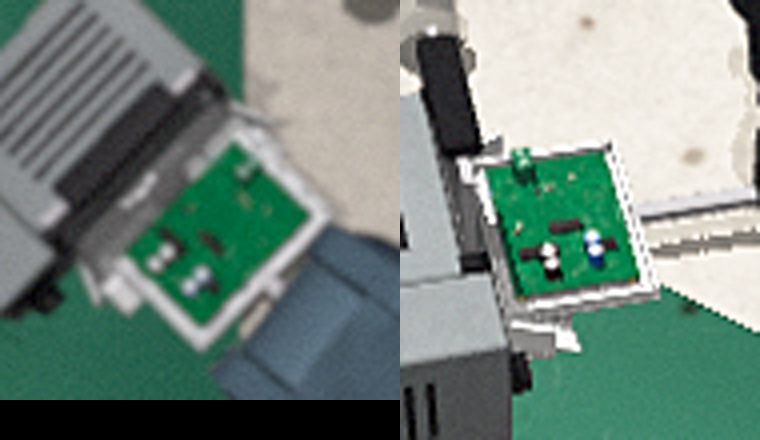

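The pan's front is between the guides, just short of the face. It sits slightly to the right, with more apron showing on the left at crop (115,285). No contact force so far, so I'll nudge 2 mm left and advance.

```bash
python3 -m inch '0 0 0 0 -0.002 0 0;0 0 0 0.003 0 0 0;0 0 0 0.004 0 0 0;0 0 0 0.004 0 0 0;0 0 0 0.004 0 0 0;0 0 0 0.004 0 0 0;0 0 0 0.004 0 0 0;0 0 0 0.004 0 0 0;0 0 0 0.003 0 0 0;0 0 0 0 0 0 0' 
python3 d.py .5229 .3112 .055 46; python3 -c "
from rig import env;s=env.state();print(s['wrist_torque'])"
```

```text
t: 7.35
tool_pos: [0.4704, 0.2573, 0.0558]
orientation: [-180.0, -0.0, 45.7]
wrist_force: [0.6, 0.3, -1.6]
finger_gap: 0.0152
gripper_force: 69.4
pos [0.4704 0.2573 0.0558] [-1.7999e+02 -5.0000e-02  4.5680e+01] gap 0.0152
shift [ 0.0753 -0.0001  0.0009] shift after turn [0.0753 0.0004 0.0008] turn [-0.01 -0.05 -0.32]
F [ 0.6  0.3 -1.6] t 7.35 j [ -3.  30. -36. 113.  25.  44. -98.]
[-0.2034232   0.16792251  0.04421089]
```

```bash
python3 -m inch '0 0 0 0.003 0 0 0;0 0 0 0.006 0 0 0;0 0 0 0.006 0 0 0;0 0 0 0.006 0 0 0;0 0 0 0.006 0 0 0;0 0 0 0.006 0 0 0;0 0 0 0.006 0 0 0;0 0 0 0.006 0 0 0;0 0 0 0.004 0 0 0;0 0 0 0 0 0 0' 
python3 d.py .5229 .3112 .055 46; python3 -c "
from rig import env;s=env.state();print(s['wrist_torque'])"
```

```text
t: 8.35
tool_pos: [0.5047, 0.2925, 0.0558]
orientation: [-180.0, -0.1, 45.7]
wrist_force: [0.3, 1.0, -2.9]
finger_gap: 0.0154
gripper_force: 69.4
pos [0.5047 0.2925 0.0558] [-1.7999e+02 -5.0000e-02  4.5670e+01] gap 0.0154
shift [ 0.0261 -0.      0.0008] shift after turn [0.0261 0.0001 0.0008] turn [-0.01 -0.05 -0.33]
F [ 0.3  1.  -2.9] t 8.35 j [ -6.  34. -35. 107.  26.  47. -99.]
[-0.15065181  0.13031509  0.00333058]
```

```bash
python3 -m inch '0 0 0 0.003 0 0.001 0;0 0 0 0.004 0 0.001 0;0 0 0 0.004 0 0.001 0;0 0 0 0.004 0 0 0;0 0 0 0.003 0 0 0;0 0 0 0.002 0 0 0;0 0 0 0.001 0 0 0;0 0 0 0.001 0 0 0;0 0 0 0 0 0 0;0 0 0 0 0 0 0' 
python3 d.py .5229 .3112 .055 46
```

```text
t: 9.35
tool_pos: [0.5197, 0.3077, 0.0528]
orientation: [-180.0, -0.0, 45.7]
wrist_force: [-1.8, -0.3, 1.1]
finger_gap: 0.0151
gripper_force: 69.8
pos [0.5197 0.3077 0.0528] [-1.800e+02 -4.000e-02  4.567e+01] gap 0.0151
shift [ 0.0047 -0.0001 -0.0022] shift after turn [ 0.0047 -0.0001 -0.0022] turn [-0.   -0.04 -0.33]
F [-1.8 -0.3  1.1] t 9.35 j [ -7.  36. -34. 104.  27.  48. -99.]
```

```bash
python3 -m inch '0 0 0 0.001 0 0 0;0 0 0 0.001 0 0 0;0 0 0 0.001 0 0 0;0 0 0 0.001 0 0 0;0 0 0 0.001 0 0 0;0 0 0 0 0 0 0;0 0 0 0 0 0 0;0 0 0 0 0 0 0;0 0 0 0 0 0 0;0 0 0 0 0 0 0' 
python3 d.py .5229 .3112 .055 46
```

```text
t: 10.35
tool_pos: [0.5231, 0.3112, 0.0528]
orientation: [-180.0, -0.0, 45.7]
wrist_force: [-2.0, -0.8, 3.0]
finger_gap: 0.015
gripper_force: 70.2
pos [0.5231 0.3112 0.0528] [-1.800e+02 -2.000e-02  4.567e+01] gap 0.015
shift [-0.0002 -0.0001 -0.0022] shift after turn [-0.0002 -0.0001 -0.0022] turn [-0.   -0.02 -0.33]
F [-2.  -0.8  3. ] t 10.35 j [ -8.  37. -34. 103.  27.  48. -99.]
```

```bash
python3 -m inch '0 0 0 0.001 0 0 0;0 0 0 0.001 0 0 0;0 0 0 0.001 0 0 0;0 0 0 0.001 0 0 0;0 0 0 0 0 0 0;0 0 0 0 0 0 0;0 0 0 0 0 0 0;0 0 0 0 0 0 0;0 0 0 0 0 0 0;0 0 0 0 0 0 0' 
python3 d.py .5229 .3112 .055 46
```

```text
t: 11.35
tool_pos: [0.5235, 0.3112, 0.0527]
orientation: [179.9, 0.5, 45.7]
wrist_force: [-8.3, -7.5, 11.0]
finger_gap: 0.0153
gripper_force: 71.5
pos [0.5235 0.3112 0.0527] [179.94   0.49  45.66] gap 0.0153
shift [-0.0004 -0.0004 -0.0023] shift after turn [-0.0004 -0.0004 -0.0023] turn [ 0.06  0.49 -0.34]
F [-8.3 -7.5 11. ] t 11.35 j [ -8.  37. -34. 103.  27.  49. -99.]
```

The tray is home: it stopped at the predicted position and the push force rose to 11 N. I'll relieve the push, open the fingers and rise.

```bash
python3 -m inch '0 0 0 -0.001 0 0 0;0 0 0 -0.0015 0 -0.001 0;0 0 0 0 0 0 0.02;0 0 0 0 0 0 0.05;0 0 0 0 0 0 0.05;0 0 0 0 0 0 0.05;0 0 0 0 0 -0.01 0.05;0 0 0 0 0 -0.035 0.05;0 0 0 0 0 -0.045 0.05;0 0 0 0 0 -0.045 0.05' 
python3 d.py .5735 .3627 .18 45.7
python3 - <<'E'
from rig import env
from h import *
for n in("top","side"):
    c=env.camera(n);pickle.dump(c,open(f"{n}3.pkl","wb"))
C=load(3)
def p(n,x,y,w,h,s,H):
    i=cv2.resize(C[n]["img"][y:y+h,x:x+w],None,fx=s,fy=s,interpolation=cv2.INTER_CUBIC)
    o=np.zeros((H,i.shape[1],3),np.uint8);o[:i.shape[0]]=i;return o
cv2.imwrite("pics/p4.png",np.hstack([p("top",215,190,100,100,4,440),p("side",235,230,90,110,4,440)]))
E
```

```text
t: 12.35
tool_pos: [0.5237, 0.3121, 0.1903]
orientation: [-180.0, 0.0, 45.7]
wrist_force: [1.9, -0.1, 0.2]
finger_gap: 0.0502
gripper_force: 0.0
pos [0.5237 0.3121 0.1903] [-1.7997e+02  3.0000e-02  4.5690e+01] gap 0.0502
shift [0.071  0.0003 0.0103] shift after turn [0.071  0.0003 0.0103] turn [-0.03  0.03 -0.01]
F [ 1.9 -0.1  0.2] t 12.35 j [ -3.  27. -40.  99.  19.  61. -93.]
```

View pics/p4.png

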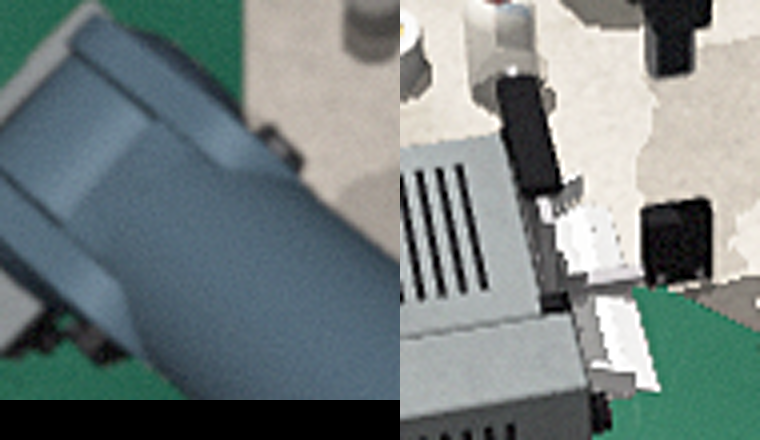

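The tray is in with only the stem and grip standing outside, and the shutter is still up. I'll close the fingers, move over the bar and press.

```bash
python3 -m inch '0 0 0 0.005 0 0 0;0 0 0 0.011 0 0 0;0 0 0 0.011 0 0 0;0 0 0 0.011 0 0 0;0 0 0 0.011 0 0 0;0 0 0 0.011 0 0 0;0 0 0 0.011 0 0 0;0 0 0 0 0 0.008 0;0 0 0 0 0 0.008 0;0 0 0 0 0 0.002 0'  40
python3 d.py .5735 .3627 .120 45.7
```

```text
t: 13.45
tool_pos: [0.5726, 0.3617, 0.1685]
orientation: [-180.0, 0.2, 45.7]
wrist_force: [-0.6, 0.0, -0.9]
finger_gap: -0.0001
gripper_force: 0.0
pos [0.5726 0.3617 0.1685] [-179.98    0.22   45.67] gap -0.0001
shift [ 0.0015 -0.      0.0485] shift after turn [ 0.0013 -0.      0.0485] turn [-0.02  0.22 -0.03]
F [-0.6  0.  -0.9] t 13.45 j [ -9.  35. -37.  90.  23.  63. -96.]
```

```bash
python3 -m inch '0 0 0 0 0 0.003 0;0 0 0 0 0 0.004 0;0 0 0 0 0 0.004 0;0 0 0 0 0 0.004 0;0 0 0 0 0 0.004 0;0 0 0 0 0 0.004 0;0 0 0 0 0 0.004 0;0 0 0 0 0 0.004 0;0 0 0 0 0 0.003 0;0 0 0 0 0 0 0' 
python3 d.py .5735 .3627 .120 45.7
```

```text
t: 14.45
tool_pos: [0.5737, 0.3629, 0.1359]
orientation: [-180.0, 0.0, 45.7]
wrist_force: [0.2, 0.2, -0.9]
finger_gap: 0.0
gripper_force: 0.0
pos [0.5737 0.3629 0.1359] [-179.98    0.     45.66] gap 0.0
shift [-0.0003  0.      0.0159] shift after turn [-0.0003  0.      0.0159] turn [-0.02  0.   -0.04]
F [ 0.2  0.2 -0.9] t 14.45 j [-10.  37. -36.  91.  24.  60. -97.]
```

```bash
python3 -m inch '0 0 0 0 0 0 0;0 0 0 0 0 0 0;0 0 0 0 0 0 0;0 0 0 0 0 0.001 0;0 0 0 0 0 0.002 0;0 0 0 0 0 0.002 0;0 0 0 0 0 0.002 0;0 0 0 0 0 0.002 0;0 0 0 0 0 0.002 0;0 0 0 0 0 0.002 0' 
python3 d.py .5735 .3627 .120 45.7
python3 - <<'E'
from rig import env
from h import *
C={n:env.camera(n) for n in("top","side")}
def p(n,x,y,w,h,s,H):
    i=cv2.resize(C[n]["img"][y:y+h,x:x+w],None,fx=s,fy=s,interpolation=cv2.INTER_CUBIC)
    o=np.zeros((H,i.shape[1],3),np.uint8);o[:i.shape[0]]=i;return o
cv2.imwrite("pics/p5.png",p("side",205,190,130,160,3,480))
E
```

```text
t: 15.45
tool_pos: [0.5738, 0.3632, 0.1236]
orientation: [-180.0, -0.0, 45.7]
wrist_force: [0.3, 1.1, 1.7]
finger_gap: -0.0002
gripper_force: 1.0
pos [0.5738 0.3632 0.1236] [-1.7999e+02 -3.0000e-02  4.5670e+01] gap -0.0002
shift [-0.0005  0.0001  0.0036] shift after turn [-0.0005  0.0001  0.0036] turn [-0.01 -0.03 -0.03]
F [0.3 1.1 1.7] t 15.45 j [-10.  38. -36.  91.  25.  59. -97.]
```

View pics/p5.png

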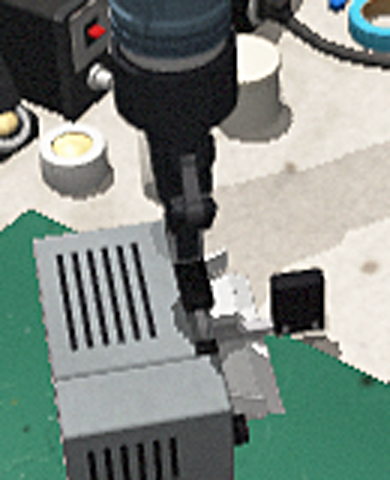

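The shutter is nearly down under the fingertips, and the tray is in place. I'll press the last millimetres until the force rises.

```bash
python3 -m inch '0 0 0 0 0 0.001 0;0 0 0 0 0 0.001 0;0 0 0 0 0 0.001 0;0 0 0 0 0 0.001 0;0 0 0 0 0 0.001 0;0 0 0 0 0 0 0;0 0 0 0 0 0 0;0 0 0 0 0 0 0;0 0 0 0 0 0 0;0 0 0 0 0 0 0' 
python3 d.py .5735 .3627 .120 45.7
```

```text
t: 16.55
tool_pos: [0.5738, 0.3631, 0.1212]
orientation: [179.9, 0.0, 45.7]
wrist_force: [-3.1, -2.8, 10.6]
finger_gap: -0.0002
gripper_force: 5.4
pos [0.5738 0.3631 0.1212] [1.7994e+02 2.0000e-02 4.5660e+01] gap -0.0002
shift [-0.0004  0.0001  0.0012] shift after turn [-0.0004  0.0001  0.0012] turn [ 0.06  0.02 -0.04]
F [-3.1 -2.8 10.6] t 16.55 j [-10.  38. -36.  91.  25.  59. -97.]
```

```bash
python3 -m inch '0 0 0 0 0 0.001 0;0 0 0 0 0 0.001 0;0 0 0 0 0 0 0;0 0 0 0 0 0 0;0 0 0 0 0 0 0;0 0 0 0 0 0 0;0 0 0 0 0 0 0;0 0 0 0 0 0 0;0 0 0 0 0 0 0;0 0 0 0 0 0 0' 
python3 d.py .5735 .3627 .120 45.7
python3 -m inch '0 0 0 0 0 -0.004 0;0 0 0 0 0 -0.01 0;0 0 0 0 0 -0.02 0;0 0 0 0 0 -0.03 0;0 0 0 0 0 -0.03 0;0 0 0 -0.03 0 -0.03 0;0 0 0 -0.04 0 0 0;0 0 0 -0.04 0 0 0;0 0 0 -0.04 0 0 0;0 0 0 -0.03 0 0 0'
python3 - <<'E'
from rig import env
from h import *
C={n:env.camera(n) for n in("top","side")}
def p(n,x,y,w,h,s,H):
    i=cv2.resize(C[n]["img"][y:y+h,x:x+w],None,fx=s,fy=s,interpolation=cv2.INTER_CUBIC)
    o=np.zeros((H,i.shape[1],3),np.uint8);o[:i.shape[0]]=i;return o
cv2.imwrite("pics/p6.png",np.hstack([p("top",160,160,130,180,3,540),p("side",205,220,130,180,3,540)]))
E
```

```text
t: 17.55
tool_pos: [0.5738, 0.3631, 0.121]
orientation: [179.9, 0.0, 45.6]
wrist_force: [-5.7, -4.4, 17.7]
finger_gap: -0.0001
gripper_force: 8.9
pos [0.5738 0.3631 0.121 ] [1.799e+02 3.000e-02 4.565e+01] gap -0.0001
shift [-0.0005  0.0001  0.001 ] shift after turn [-0.0005  0.0001  0.001 ] turn [ 0.1   0.03 -0.05]
F [-5.7 -4.4 17.7] t 17.55 j [-10.  38. -36.  91.  25.  59. -97.]
t: 18.55
tool_pos: [0.446, 0.232, 0.2399]
orientation: [180.0, 0.1, 45.6]
wrist_force: [0.1, 0.0, 0.4]
finger_gap: -0.0
gripper_force: 0.0
```

View pics/p6.png

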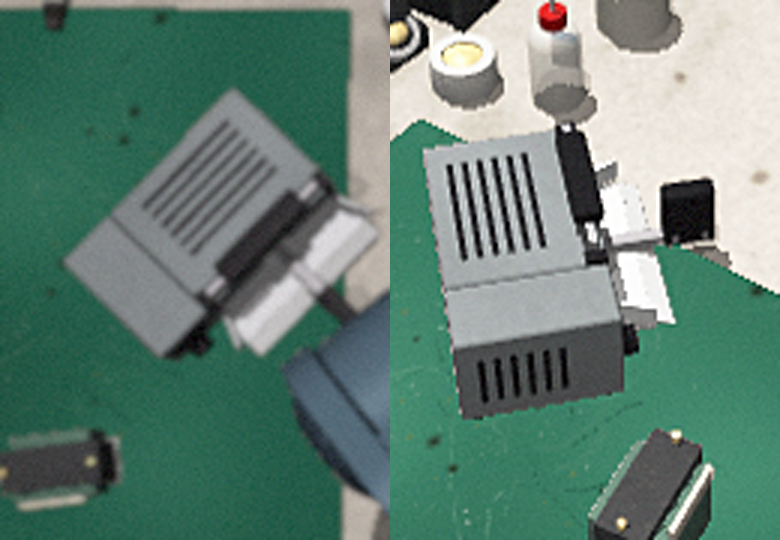

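The shutter bar is down close to the roof at side crop (578,175). The stem passes through the notch to the grip at (688,210), and the bystanders stand where they were. I'm handing in.

```bash
python3 -c "
from rig import env
print(env.close_job())"
```

```text
the job is handed in; nothing more can be done
None
```

The job is handed in at about 18.6 s: the tray is pushed home against the rear stop, the shutter is pressed fully down, and the jar, bottle and transformer are untouched; the board lay flat going in but can't be seen now, and I took the only tray in view as the one meant, although a bare lookalike board lay farther left.

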